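Press a paint bottle's keyed carrier home in the shaker

ROBOT

A 7-joint arm with a two-finger parallel gripper is mounted at the origin on the work surface. World frame = base frame: x ahead of the robot, y to its left, z up, the work surface at z = 0. Lengths are in m, angles in rad, forces in N, time in s.
With the tool pointing down it reaches from about 0.425 to 0.875 m from the base axis. Payload 8.4 kg.
Tool frame: the origin (TCP) lies at the very end of the fingers, on their centre line; the grasp point (between the pads) lies 19 mm behind it; z points along the fingers, y is the line along which they close (so a half turn about z gives the same grasp; the last joint's range is limited). The gripper opens to 87 mm and grips with 3 to 60 N. Pads are 19 mm wide; open, the fingers measure 117 mm over their backs; the gripper's body (75 mm by 190 mm) begins 51 mm behind the grasp point.
Start: joints at [-1.448, 0.333, 0.04, 1.465, -0.013, 1.343, -0.059], TCP at [0.143, 0.634, 0.223] pointing down, gripper open.
Joint ranges: [-2.58, 2.58], [-0.38, 2.09], [-1.3, 1.39], [0.25, 2.4], [-1.5, 4.64], [0.08, 2.09], [-2.65, 2.65]. Speed limits (rad/s): [2.22, 2.22, 2.79, 2.79, 3.14, 3.14, 3.14].

INTERFACE

Orientations are given as a rotation vector (axis times angle).
In Python, from bench import ctrl gives the robot as it stands.
- The arm moves only by the shell command python3 -m creep 'ROWS' [FORCE]. ROWS is JSON, a list of rows, each an object of numbers: "dx", "dy", "dz": the shift along the tool's x, y, z in mm; "rx", "ry", "rz": the turn, a rotation vector about the tool's x, y, z in degrees; "grip": the gripper command: -1 is fully open, 1 is shut, values between are in proportion. In form: [{"dx": .., "dy": .., "dz": .., "rx": .., "ry": .., "rz": .., "grip": ..}, ...]. A call has exactly 5 rows; each row shifts and turns the commanded pose from where the row before left it, along the tool's axes as they then stand; what a row does not reach is not made up. A row lasts 1/8 s, in which the tool goes at most 62.5 mm and 10.7 degrees, less where a joint would pass 70% of its speed; a pose out of reach is approached as far as the arm can. A call with a gripper value outside its range is refused whole. The fingers move at their own pace and stop on an object; FORCE is the grip in N (left out, the last holds). Time passes only in rows, so rows that do not move let the fingers close, or fill a call up. It gives the time, the measured TCP pose, the force, the opening and the grip force at its end, in the units of the state.
- ctrl.get_obs(): the state, without advancing time (a new reading comes with each control period).
- ctrl.get_image(name): name is "side" or "top"; returns a dict with "img" (420x560x3 uint8, red, green, blue), "mtx" (3x3 intrinsics, pixels), "cam_to_world" (4x4, takes a point from camera to world coordinates). Camera axes: x right, y up, looking along -z (the intrinsics and any distortion apply to the point x, -y, -z); pixel columns grow to the right and rows downward; lengths in m; the calibration is good to about 2 mm. A picture is of the moment at which its call begins. There is no depth.
- ctrl.finish_job(): hands the job in; it is judged then, once.
Trained networks look in a picture, given as the dict that the camera call returned (one of the last four; its "shot" number tells which), for a name from the list of things; names that differ only in an ending like _2 or _b are one class to them, and where a whole thing is asked for, a point or a joint stands for the part that bears it (a point fixed in the world has none). Each returns a list of dicts, best first, with "p" (0 to 1); they miss things now and then, are a little off and sometimes report something else, mostly with a low value. They report only what shows in the picture. A call takes as long as a camera call. They do not tell look-alikes from the thing itself.
- ctrl.recognise(picture, query): "pixel" ([column, row] in pixels, amid what is visible of it).
- ctrl.masks_of(picture, query): "region" (420x560 bool, what is visible of it) and "pixel" ([column, row] in pixels, amid what is visible of it).
- ctrl.landmark_of(picture, query): "pixel" ([column, row] in pixels: a listed point, or the origin of a listed thing).
The state is a dict: "time_s": time; "joints": joint angles; "joint_velocities": joint speeds; "joint_efforts": joint torques, N m; "eef_pos": TCP position; "eef_rot": TCP orientation; "force": force on the tool from outside, world axes, zero at the start; "wrist_torque": the same for the moment, N m; "grip_width": finger opening in m; "finger_force": force on a finger pad.
Only numpy, scipy, OpenCV 4.12 (cv2) and the standard library are available. Lean on these libraries where they do the work, as an engineer would, in place of code of your own. Each camera call takes 0.05 s, during which the arm holds its last target. There are 200 camera calls.

TASK

Shake the red paint: lift the red bottle in its keyed carrier out of the rack, put the shank into the hub of the blue bottle shaker, turn it until its key slips into the keyway, and keep pushing against the sprung switch until the carrier's flange is fully down on the hub. The shaker only runs while pressed, so finish while still gripping the bottle and holding it fully down; do not let go. Leave the blue bottle and everything else standing on the table where it is.

Things in the scene. Friction and masses are not known exactly. Their poses are not given: they have to be found in the camera images.
- red_carrier: Red paint bottle fixed upright in its keyed carrier, one rigid piece, 0.16 kg. Origin: centre of the flange's underside; z up, x towards the key. Upwards from the origin: round flange, diameter 62, 0 to 6 mm; black cup, diameter 46, to 12; red bottle, diameter 38, to 55; shoulder and nozzle to 75. It starts with the flange resting on a rack well, its x within 45 degrees of world +x.
- red_carrier_grip (a point): Middle of the red bottle's round wall, on its axis, 36 mm above the carrier's origin: where to grip (diameter 38; wall from 24 mm below to 19 mm above this point).
- red_carrier_key (a point): Middle of the lower end of the key, on the red carrier: 14.5 mm along x from the axis, 28 mm below the origin. The key is 8 mm wide (y), stands out to 19 mm from the axis and runs from here up to the flange. A yellow tab on the flange, reaching 40 mm from the axis, points the same way and shows it from above.
- red_carrier_tip (a point): Lower end of the red carrier's steel shank, on its axis, 44 mm below the carrier's origin. Shank diameter 24; the last 5 mm taper to diameter 17. The lowest 16 mm, below the key, is plain round.
- rack: Fixed plywood rack, 95 x 250 (long side along its y), top at 55 mm. Origin: on the table under its centre. Two through wells, diameter 42, 65 mm either side of the middle along y, clear shank and key at any turn; the flange rests on top. One holds the red carrier, the other the blue; which is which varies.
- shaker: Fixed bottle shaker: round blue base, diameter 160, 50 mm high, with an upright aluminium hub on its axis, diameter 60, top at 100 mm. Origin: on the table under the axis; z up, x towards the keyway, which points within 41 degrees of world +x. Yellow marks on the hub's top and on the base lie outwards of the keyway.
- hub_mouth (a point): Centre of the hub's round bore at its top face; axes as the shaker's. Bore diameter 26.5, 50 mm deep. The carrier is home when its origin is here. If the key is not over the keyway, the carrier stops with its origin 28 mm above; it can then be turned, the key sliding on the hub's top, until it drops in.
- hub_keyway (a point): Mouth of the keyway at the hub's top, 17 mm from the bore's axis along the shaker's x. The slot opens into the bore, is 10.5 mm wide (y), reaches 22 mm from the axis and runs the full depth.
- switch (a joint): Red sprung disc in the bore: how far it is pressed down (m), 0 when free, its top then 34 mm below the hub's top. The shank's tip meets it with the flange 10 mm above the hub; it reads 0.010 when the flange is on the hub. It pushes up with 4 N at first, 9 N fully pressed, and lifts the carrier again if not held down.
- blue_carrier: The blue bottle in an identical carrier, in the rack's other well. Same sizes and origin. Leave it in its well.
- green_bottle: Green. Standing paint bottle, diameter 42, height 125. Origin: centre of its underside. A bystander: leave it where it is.
- violet_bottle: Violet. Standing paint bottle, diameter 42, height 125. Origin: centre of its underside. A bystander: leave it where it is.
- orange_bottle: Orange. Standing paint bottle, diameter 42, height 125. Origin: centre of its underside. A bystander: leave it where it is.
- tub: Open plum-coloured plastic tub, diameter 90, height 75, origin centre of underside. A bystander.
- towel_roll: Brown paper-towel roll standing upright, diameter 110, height 120, origin centre of underside. A bystander.
- brush: Paint brush lying flat, 180 long. A bystander.
Not all that is in view belongs to the job. Leave any green look-alike of the red_carrier alone.

How it is judged:
On the way, in this order (a step that is already met when the one before it is completed fails the run):
1. the red carrier is lifted clear of the rack (z of red_carrier_tip in the frame of rack above 0.057 m and contact force between the fingers and red_carrier above 1 N), for 0.1 s.
2. the red carrier's key has entered the hub's keyway (flange under 22 mm above the hub, on its axis) (z of red_carrier in the frame of hub_mouth below 0.022 m and horizontal distance between red_carrier and hub_mouth below 0.004 m and angle between the x axis of red_carrier and the x axis of shaker, either way round below 0.2 rad), for 0.05 s.
At the end, for the whole second after the job is handed in: The red carrier is fully down in the shaker's hub: flange within 3 mm of the hub's top, axis within 3 mm, key in the keyway (within 0.15 rad), upright within 0.08 rad, the sprung switch held down by more than 7 of its 10 mm, the bottle still in the fingers (over 1 N) and at rest (z of red_carrier in the frame of hub_mouth between -0.003 and 0.003 m and horizontal distance between red_carrier and hub_mouth below 0.003 m and angle between the x axis of red_carrier and the x axis of shaker, either way round below 0.15 rad and angle between red_carrier's own z axis and vertical below 0.08 rad and value of joint switch above 0.007 m and contact force between the fingers and red_carrier above 1 N and linear speed of red_carrier below 0.02 m/s); the arm keeps its last pose, push and grip.
It fails at once if the blue bottle in its carrier is moved by more than 30 mm (distance of blue_carrier from where it was at the start of the episode above 0.03 m).
It fails at once if a bystander (green, violet or orange bottle, tub, towel roll or brush) is moved by more than 30 mm (distance of any of green_bottle, violet_bottle, orange_bottle, tub, towel_roll, brush from where it was at the start of the episode above 0.03 m).
It also fails if it takes over 42 s, if anything falls off the work surface, if the arm or the gripper's body presses on something with over 40 N, if the wrist force passes 120 N, or if a joint passes its speed limit or range.

## Working session

There is one attempt and no reset: what is moved stays moved. The work goes in short steps, Python scripts to look and compute and a shell command to move; the robot and the scene stay as the last step left them, time stands still between calls to the robot, and variables do not carry over. Pictures are saved under pics/ and viewed, at most 10 in all, crops included, and the job is handed in when it is done.

```bash
mkdir -p pics
cat > h.py <<'E'
import numpy as np, cv2
from scipy.spatial.transform import Rotation as R
from bench import ctrl
def ray(p,px):
    K=np.array(p["mtx"]);T=np.array(p["cam_to_world"])
    d=np.linalg.inv(K)@[px[0],px[1],1]; d=T[:3,:3]@(d*[1,-1,-1]); return T[:3,3],d
def atz(p,px,z):
    o,d=ray(p,px); return o+d*(z-o[2])/d[2]
def proj(p,X):
    K=np.array(p["mtx"]);T=np.array(p["cam_to_world"])
    c=T[:3,:3].T@(np.array(X)-T[:3,3])*[1,-1,-1]; u=K@c; return u[:2]/u[2]
def save(p,n,crop=None,s=1):
    im=p["img"][:,:,::-1]
    if crop: im=im[crop[1]:crop[3],crop[0]:crop[2]]
    cv2.imwrite(n,cv2.resize(im,None,fx=s,fy=s,interpolation=cv2.INTER_CUBIC))
E
python3 - <<'E'
from h import *
o=ctrl.get_obs();print(o["time_s"],o["eef_pos"],o["eef_rot"])
P={n:ctrl.get_image(n) for n in("top","side")}
for n,p in P.items():
    print(n,p.keys(),np.round(p["cam_to_world"],3).tolist(),np.array(p["mtx"]).tolist())
    for q,z in[("red_carrier",.055),("red_carrier_key",.027),("red_carrier_grip",.091),("blue_carrier",.055),("rack",0),("shaker",0),("hub_mouth",.1),("hub_keyway",.1),("green_bottle",0),("violet_bottle",0),("orange_bottle",0),("tub",0),("towel_roll",0),("brush",0)]:
        print(q,[(round(d["p"],2),np.round(d["pixel"]).tolist(),np.round(atz(p,d["pixel"],z)[:2],3).tolist()) for d in ctrl.landmark_of(p,q)[:3]])
a=np.vstack([P["top"]["img"],P["side"]["img"]])
save(P["top"],"pics/t0.png",s=1.4);save(P["side"],"pics/s0.png",s=1.4)
E
```

```text
0.0 [0.14293291 0.63362349 0.22168315] [-3.47695739e-01 -3.12225172e+00  2.46790213e-03]
top dict_keys(['img', 'mtx', 'cam_to_world', 'shot']) [[-0.013, 0.976, -0.217, 0.331], [-1.0, -0.014, -0.001, -0.022], [-0.004, 0.217, 0.976, 1.303], [0.0, 0.0, 0.0, 1.0]] [[439.37105470378003, 0.0, 276.3750413340576], [0.0, 439.37105470378003, 211.39135370299493], [0.0, 0.0, 1.0]]
red_carrier [(0.8, [219.0, 280.0], [0.413, 0.143]), (0.55, [220.0, 239.0], [0.529, 0.143]), (0.24, [217.0, 233.0], [0.546, 0.151])]
red_carrier_key [(0.84, [227.0, 282.0], [0.409, 0.124]), (0.54, [221.0, 234.0], [0.55, 0.143]), (0.43, [424.0, 232.0], [0.547, -0.454])]
red_carrier_grip [(0.85, [214.0, 230.0], [0.55, 0.153]), (0.77, [218.0, 280.0], [0.41, 0.142])]
blue_carrier [(0.93, [174.0, 227.0], [0.565, 0.276])]
rack [(0.59, [194.0, 235.0], [0.552, 0.227])]
shaker [(0.88, [306.0, 224.0], [0.579, -0.111]), (0.32, [171.0, 229.0], [0.57, 0.298])]
hub_mouth [(0.95, [313.0, 222.0], [0.566, -0.122])]
hub_keyway [(0.71, [318.0, 220.0], [0.573, -0.138])]
green_bottle [(0.52, [341.0, 178.0], [0.725, -0.222])]
violet_bottle [
[... 916 characters left out ...]
1.0, 185.0], [0.545, 0.107]), (0.32, [266.0, 374.0], [0.544, -0.488])]
rack [(0.73, [264.0, 178.0], [0.559, 0.208])]
shaker [(0.83, [272.0, 252.0], [0.571, -0.123]), (0.31, [314.0, 249.0], [0.693, -0.117])]
hub_mouth [(0.94, [267.0, 228.0], [0.559, -0.121]), (0.41, [266.0, 371.0], [0.546, -0.502])]
hub_keyway [(0.68, [276.0, 232.0], [0.583, -0.137])]
green_bottle [(0.81, [329.0, 278.0], [0.721, -0.218])]
violet_bottle [(0.87, [313.0, 251.0], [0.69, -0.124])]
orange_bottle [(0.8, [319.0, 214.0], [0.724, 0.022])]
tub [(0.65, [305.0, 144.0], [0.719, 0.405])]
towel_roll [(0.75, [267.0, 372.0], [0.546, -0.462])]
brush [(0.73, [317.0, 212.0], [0.72, 0.035]), (0.66, [312.0, 183.0], [0.719, 0.172])]
```

View pics/t0.png

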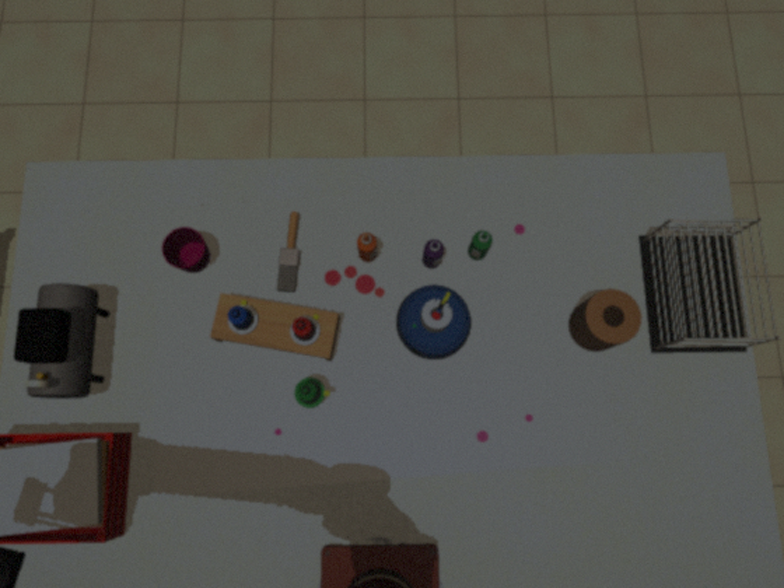

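View pics/s0.png

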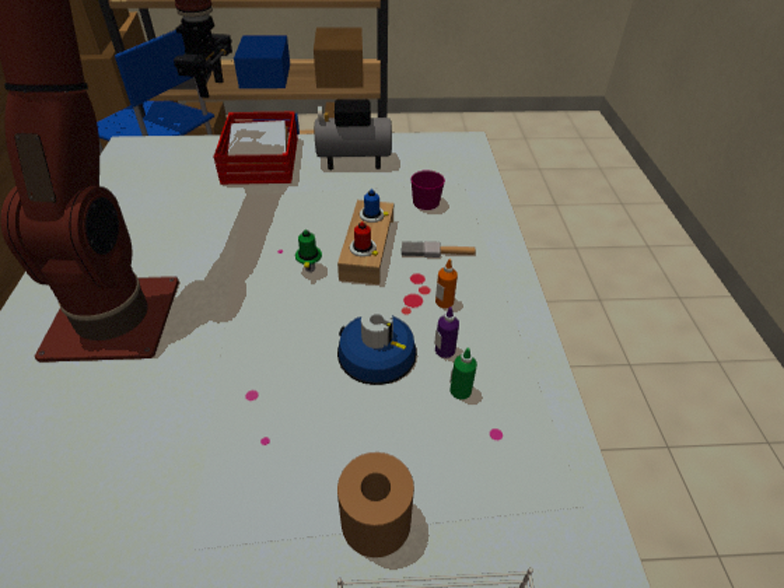

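The red carrier candidates are the red bottle in the rack at top (217,233) / side (260,172), and the green look-alike standing on the table at top (221,280) / side (220,178). The one meant is the red one in the rack well. The shaker hub is at top (312,224) with its yellow keyway mark at (318,213). I'll confirm this in one enlarged crop and refine the positions.

```bash
cat >> h.py <<'E'
def tri(ps,pxs):
    A=np.zeros((3,3));b=np.zeros(3)
    for p,x in zip(ps,pxs):
        o,d=ray(p,x);d=d/np.linalg.norm(d);M=np.eye(3)-np.outer(d,d);A+=M;b+=M@o
    return np.linalg.solve(A,b)
def yellow(p,c,r):
    h=cv2.cvtColor(p["img"],cv2.COLOR_RGB2HSV).astype(int)
    m=(h[...,0]>=20)&(h[...,0]<=36)&(h[...,1]>130)&(h[...,2]>50)
    y,x=np.nonzero(m);k=np.hypot(x-c[0],y-c[1])<r
    return np.c_[x[k],y[k]]
E
python3 - <<'E'
from h import *
t=ctrl.get_image("top");s=ctrl.get_image("side")
def near(p,q,c):
    L=[d["pixel"] for d in ctrl.landmark_of(p,q) if np.hypot(*(np.array(d["pixel"])-c))<22]
    return L[0] if L else None
for q,a,b in[("red_carrier",(217,234),(261,178)),("red_carrier_grip",(216,232),(261,170)),("hub_mouth",(312,224),(267,228)),("hub_keyway",(317,219),(276,232)),("blue_carrier",(174,227),(264,153))]:
    x,y=near(t,q,a),near(s,q,b)
    if x is not None and y is not None: print(q,np.round(x,1),np.round(y,1),tri([t,s],[x,y]).round(4))
for n,p,c,z in[("t",t,(218,233),.061),("s",s,(261,178),.061),("thub",t,(316,216),.1),("shub",s,(280,240),.1)]:
    y=yellow(p,c,20);print(n,len(y),[ (v.tolist(),atz(p,v,z)[:2].round(3).tolist()) for v in y])
# red blob
for p,c in((t,(217,233)),(s,(261,172))):
    h=cv2.cvtColor(p["img"],cv2.COLOR_RGB2HSV).astype(int);m=((h[...,0]<8)|(h[...,0]>172))&(h[...,1]>150)
    y,x=np.nonzero(m);k=np.hypot(x-c[0],y-c[1])<18;print("red",k.sum(),x[k].mean(),y[k].mean(),x[k].min(),x[k].max(),y[k].min(),y[k].max())
a=t["img"][195:295,150:350];b=s["img"][140:265,205:320]
f=lambda i,w,h:cv2.resize(i[:,:,::-1],(w,h),interpolation=cv2.INTER_CUBIC)
a=cv2.copyMakeBorder(f(a,440,220),0,380-220,0,0,cv2.BORDER_CONSTANT);b=f(b,350,380)
cv2.imwrite("pics/c1.png",np.clip(np.hstack([a,b]).astype(float)*1.6,0,255).astype(np.uint8))
E
```

```text
red_carrier [219.4 234.9] [258.2 177.8] [0.5399 0.1438 0.0537]
red_carrier_grip [215.3 232.8] [262.3 167.3] [0.5472 0.1521 0.0878]
hub_mouth [311.5 221.9] [269.  228.9] [ 0.566  -0.1192  0.0947]
hub_keyway [315.2 217.8] [273.  229.9] [ 0.5763 -0.1293  0.1013]
blue_carrier [172.2 231.3] [262.3 151.2] [0.5539 0.2794 0.0594]
t 18 [([225, 223], [0.575, 0.128]), ([224, 224], [0.572, 0.13]), ([225, 224], [0.572, 0.128]), ([226, 224], [0.572, 0.125]), ([223, 225], [0.569, 0.133]), ([224, 225], [0.569, 0.13]), ([225, 225], [0.569, 0.128]), ([226, 225], [0.569, 0.125]), ([227, 225], [0.569, 0.122]), ([223, 226], [0.566, 0.133]), ([224, 226], [0.566, 0.13]), ([225, 226], [0.566, 0.127]), ([226, 226], [0.566, 0.125]), ([227, 226], [0.566, 0.122]), ([228, 226], [0.566, 0.119]), ([225, 227], [0.563, 0.127]), ([226, 227], [0.563, 0.125]), ([227, 227], [0.563, 0.122])]
s 14 [([266, 179], [0.563, 0.128]), ([267, 179], [0.566, 0.127]), ([268, 179], [0.569, 0.127]), ([269, 179], [0.573, 0.127]), ([266, 180], [0.563, 0.123]), ([267, 180], [0.566, 0.122]), ([268, 180], [0.569, 0.122]), ([269, 180], [0.5
[... 1168 characters left out ...]
84, 245], [0.6, -0.182]), ([285, 245], [0.603, -0.182]), ([282, 246], [0.595, -0.185]), ([283, 246], [0.597, -0.185]), ([284, 246], [0.6, -0.185]), ([285, 246], [0.602, -0.186]), ([286, 246], [0.605, -0.186]), ([287, 246], [0.608, -0.186]), ([288, 246], [0.61, -0.186]), ([284, 247], [0.6, -0.189]), ([285, 247], [0.602, -0.189]), ([286, 247], [0.605, -0.189]), ([287, 247], [0.607, -0.189]), ([288, 247], [0.61, -0.189]), ([289, 247], [0.612, -0.189]), ([287, 248], [0.607, -0.192]), ([288, 248], [0.61, -0.192]), ([289, 248], [0.612, -0.193]), ([288, 249], [0.609, -0.196])]
red 135 215.71851851851852 233.57037037037037 209 222 227 240
red 203 258.48275862068965 168.83251231527095 253 264 158 178
```

View pics/c1.png

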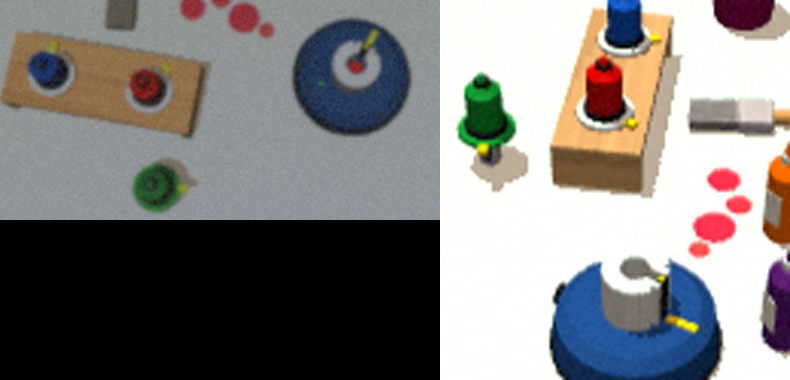

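The crop confirms it. The red bottle sits in the rack well nearest the shaker, with its yellow tab pointing to +x/−y. The green look-alike stands apart on the table. Next I'll fit the axis positions and plan the approach.

```bash
cat >> h.py <<'E'
from scipy.optimize import least_squares
def ringpts(x,y,r,z): 
    a=np.linspace(0,2*np.pi,24,endpoint=False); return np.c_[x+r*np.cos(a),y+r*np.sin(a),0*a+z]
def hullc(p,pts):
    q=np.array([proj(p,v) for v in pts],np.float32);m=cv2.moments(cv2.convexHull(q));return np.array([m["m10"],m["m01"]])/m["m00"]
def bot(x,y,z0): return np.vstack([ringpts(x,y,.019,z0+.013),ringpts(x,y,.019,z0+.055)])
def redc(p,c,r=20):
    h=cv2.cvtColor(p["img"],cv2.COLOR_RGB2HSV).astype(int);m=((h[...,0]<8)|(h[...,0]>172))&(h[...,1]>150)
    y,x=np.nonzero(m);k=np.hypot(x-c[0],y-c[1])<r;return np.array([x[k].mean(),y[k].mean()])
def plan(X,yaw):
    o=ctrl.get_obs();r=R.from_rotvec(o["eef_rot"]).as_matrix()
    d=r.T@(np.array(X)-o["eef_pos"])*1000
    c,s=np.cos(yaw),np.sin(yaw); tgt=np.array([[-s,c,0],[c,s,0],[0,0,-1]]).T  # tool y at yaw
    rv=R.from_matrix(r.T@tgt).as_rotvec(degrees=True)
    print("t",o["time_s"],"tcp",np.round(o["eef_pos"],4),"yaw_y",round(np.degrees(np.arctan2(r[1,1],r[0,1])),1),"shift mm",d.round(1),"turn deg",rv.round(1))
E
python3 - <<'E'
from h import *
t=ctrl.get_image("top");s=ctrl.get_image("side")
ct,cs=redc(t,(216,233)),redc(s,(260,168))
for nm,S in(("both",[(t,ct),(s,cs)]),("top",[(t,ct)]),("side",[(s,cs)])):
    print("red",nm,least_squares(lambda v:np.concatenate([hullc(p,bot(v[0],v[1],.055))-c for p,c in S]),[.55,.15]).x.round(4))
C=[]
for p,c in((t,(306,228)),(s,(269,247))):
    h=cv2.cvtColor(p["img"],cv2.COLOR_RGB2HSV).astype(int);m=(h[...,0]>98)&(h[...,0]<125)&(h[...,1]>110)
    y,x=np.nonzero(m);k=np.hypot(x-c[0],y-c[1])<45
    hu=cv2.convexHull(np.c_[x[k],y[k]].astype(np.int32))
    mm=cv2.moments(hu);C.append(np.array([mm["m10"],mm["m01"]])/mm["m00"])
sh=lambda v:np.vstack([ringpts(v[0],v[1],.08,0),ringpts(v[0],v[1],.08,.05)])
for nm,S in(("both",[(t,C[0]),(s,C[1])]),("top",[(t,C[0])]),("side",[(s,C[1])])):
    f=least_squares(lambda v:np.concatenate([hullc(p,sh(v))-c for p,c in S]),[.57,-.12]);print("shaker",nm,f.x.round(4))
h0=least_squares(lambda v:np.concatenate([hullc(p,sh(v))-c for p,c in[(t,C[0]),(s,C[1])]]),[.57,-.12]).x
yb=[atz(s,v,.05)[:2] for v in yellow(s,(280,240),20) if v[1]>240]
yb=np.array(yb);m=yb.mean(0);print("base mark side",m,np.degrees(np.arctan2(*(m-h0)[::-1])))
for zz,lim in((.1,(213,222)),(.05,(200,212))):
    y=np.array([atz(t,v,zz)[:2] for v in yellow(t,(316,216),20) if lim[0]<=v[1]<=lim[1]]);m=y.mean(0);print("top mark",zz,m,np.degrees(np.arctan2(*(m-h0)[::-1])))
plan([.545,.147,.2],np.radians(15))
E
```

```text
red both [0.5398 0.1492]
red top [0.5396 0.15  ]
red side [0.5399 0.1451]
shaker both [ 0.5615 -0.1218]
shaker top [ 0.5591 -0.1171]
shaker side [ 0.5629 -0.1288]
base mark side [ 0.60506811 -0.1435904 ] -26.535866168192438
top mark 0.1 [ 0.58914018 -0.13518845] -25.787610031244984
top mark 0.05 [ 0.6098803  -0.14571839] -26.27457367753704
t 2.2 tcp [0.143  0.634  0.2225] yaw_y 77.3 shift mm [-499.3 -386.7   22.5] turn deg [-0.   0.  62.3]
```

```bash
python3 -m creep '[{"dx":-40,"dy":-31,"grip":-1},{"dx":-40,"dy":-31,"grip":-1},{"dx":-40,"dy":-31,"grip":-1},{"dx":-40,"dy":-31,"grip":-1},{"dx":-40,"dy":-31,"grip":-1}]' 25
python3 -m creep '[{"dx":-40,"dy":-31,"grip":-1},{"dx":-40,"dy":-31,"grip":-1},{"dx":-40,"dy":-31,"grip":-1},{"dx":-40,"dy":-31,"grip":-1},{"dx":-40,"dy":-31,"grip":-1}]'
python3 -m creep '[{"rz":10,"grip":-1},{"rz":10,"grip":-1},{"rz":10,"grip":-1},{"rz":10,"grip":-1},{"rz":10,"grip":-1}]'
python3 -c "
from h import *
plan([.5405,.1475,.15],np.radians(20));print(ctrl.get_obs()['joints'])"
```

```text
t 2.2 tcp [0.143  0.634  0.2225] yaw_y 77.3 shift mm [-494.8 -387.2   72.5] turn deg [-0.   0.  57.3]
[-1.44820332  0.33324129  0.03988205  1.4654036  -0.01340689  1.34331182
 -0.05850998]$[0]: bad value
$[0]: bad value
$[0]: bad value
```

```bash
python3 -m creep '[{"dx":-40,"dy":-31,"dz":0,"rx":0,"ry":0,"rz":0,"grip":-1},{"dx":-40,"dy":-31,"dz":0,"rx":0,"ry":0,"rz":0,"grip":-1},{"dx":-40,"dy":-31,"dz":0,"rx":0,"ry":0,"rz":0,"grip":-1},{"dx":-40,"dy":-31,"dz":0,"rx":0,"ry":0,"rz":0,"grip":-1},{"dx":-40,"dy":-31,"dz":0,"rx":0,"ry":0,"rz":0,"grip":-1}]' 25
python3 -c "
from h import *
plan([.5405,.1475,.15],np.radians(20));print(ctrl.get_obs()['joints'])"
```

```text
time_s: 2.82
eef_pos: [0.305, 0.4375, 0.2228]
eef_rot: [0.348, 3.122, 0.001]
force: [0.7, 1.2, -0.4]
grip_width: 0.087
finger_force: 0.0
t 2.825 tcp [0.305  0.4375 0.2228] yaw_y 77.3 shift mm [-293.6 -231.1   72.7] turn deg [ 0.  -0.  57.3]
[-1.19954602  0.09301605  0.16527565  1.75649412 -0.01599838  1.2928164
  0.31830186]
```

```bash
python3 -m creep '[{"dx":-42,"dy":-33,"dz":0,"rx":0,"ry":0,"rz":0,"grip":-1},{"dx":-42,"dy":-33,"dz":0,"rx":0,"ry":0,"rz":0,"grip":-1},{"dx":-42,"dy":-33,"dz":0,"rx":0,"ry":0,"rz":0,"grip":-1},{"dx":-42,"dy":-33,"dz":0,"rx":0,"ry":0,"rz":0,"grip":-1},{"dx":-42,"dy":-33,"dz":0,"rx":0,"ry":0,"rz":0,"grip":-1}]'
python3 -m creep '[{"dx":-42,"dy":-33,"dz":0,"rx":0,"ry":0,"rz":0,"grip":-1},{"dx":-41,"dy":-33,"dz":0,"rx":0,"ry":0,"rz":0,"grip":-1},{"dx":0,"dy":0,"dz":0,"rx":0,"ry":0,"rz":10,"grip":-1},{"dx":0,"dy":0,"dz":0,"rx":0,"ry":0,"rz":10,"grip":-1},{"dx":0,"dy":0,"dz":0,"rx":0,"ry":0,"rz":10,"grip":-1}]'
python3 -m creep '[{"dx":0,"dy":0,"dz":0,"rx":0,"ry":0,"rz":10,"grip":-1},{"dx":0,"dy":0,"dz":0,"rx":0,"ry":0,"rz":10,"grip":-1},{"dx":0,"dy":0,"dz":0,"rx":0,"ry":0,"rz":10,"grip":-1},{"dx":0,"dy":0,"dz":20,"rx":0,"ry":0,"rz":0,"grip":-1},{"dx":0,"dy":0,"dz":20,"rx":0,"ry":0,"rz":0,"grip":-1}]'
python3 -c "
from h import *
plan([.5405,.1475,.15],np.radians(20));print(ctrl.get_obs()['joints'])
s=ctrl.get_image('side');t=ctrl.get_image('top');save(s,'pics/s2.png',(180,80,340,200),5)
print(redc(s,(260,168)),redc(t,(216,233)))"
```

```text
time_s: 3.45
eef_pos: [0.4735, 0.2303, 0.2229]
eef_rot: [0.347, 3.122, 0.001]
force: [0.7, 0.1, -0.2]
grip_width: 0.087
finger_force: 0.0
time_s: 4.08
eef_pos: [0.5391, 0.1489, 0.2226]
eef_rot: [1.153, 2.922, 0.0]
force: [-0.0, -0.4, -0.1]
grip_width: 0.0871
finger_force: 0.0
time_s: 4.7
eef_pos: [0.5391, 0.1492, 0.1823]
eef_rot: [1.862, 2.53, 0.001]
force: [-0.6, -0.6, 0.3]
grip_width: 0.0869
finger_force: 0.0
t 4.7 tcp [0.5391 0.1492 0.1823] yaw_y 17.3 shift mm [-2.1  0.8 32.3] turn deg [ 0.  -0.  -2.7]
[-0.86213274  0.18694569  0.58263288  1.76884794 -0.10951368  1.21723581
  0.05237515]
[258.5        169.04455446] [206.41363636 232.94545455]
```

View pics/s2.png

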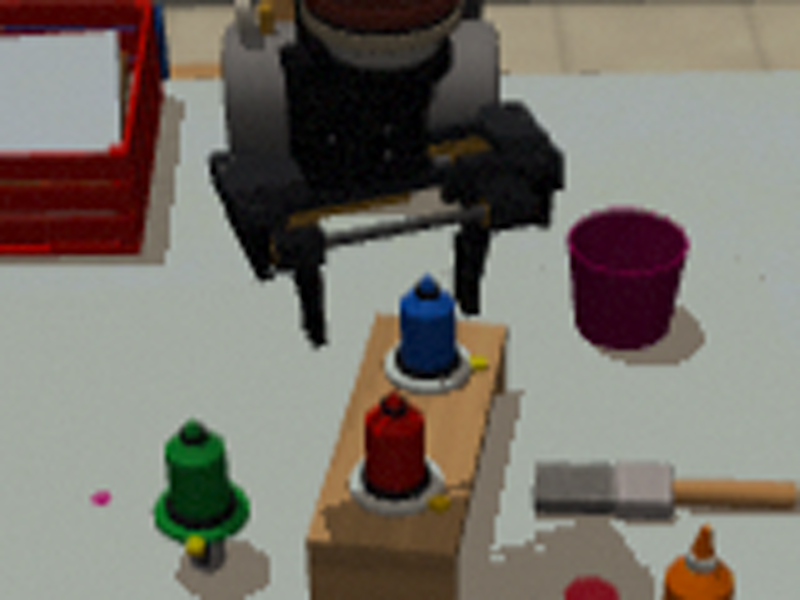

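The picture shows the gripper open above the rack in line with the red bottle, which is at about (258,169) in the full side image. The fingers straddle it, so I'm descending.

```bash
python3 -m creep '[{"dx":0,"dy":1,"dz":22,"rx":0,"ry":0,"rz":0,"grip":-1},{"dx":0,"dy":0,"dz":22,"rx":0,"ry":0,"rz":0,"grip":-1},{"dx":0,"dy":0,"dz":22,"rx":0,"ry":0,"rz":0,"grip":-1},{"dx":0,"dy":0,"dz":21,"rx":0,"ry":0,"rz":0,"grip":-1},{"dx":0,"dy":0,"dz":21,"rx":0,"ry":0,"rz":0,"grip":-1}]'
python3 -c "
from h import *
plan([.5405,.1475,.074],np.radians(17))
s=ctrl.get_image('side');save(s,'pics/s3.png',(210,110,310,185),8)
print(redc(s,(260,168)),'tcp px crop',(proj(s,ctrl.get_obs()['eef_pos'])-[210,110])*8)"
```

```text
time_s: 5.42
eef_pos: [0.5405, 0.1497, 0.0749]
eef_rot: [1.862, 2.53, 0.002]
force: [1.0, 1.3, 0.5]
grip_width: 0.0868
finger_force: 0.0
t 5.425 tcp [0.5405 0.1497 0.0749] yaw_y 17.3 shift mm [-2.1 -0.7  0.9] turn deg [ 0.1 -0.   0.3]
[258.5        168.99019608] tcp px crop [386.40111082 497.05700594]
```

View pics/s3.png

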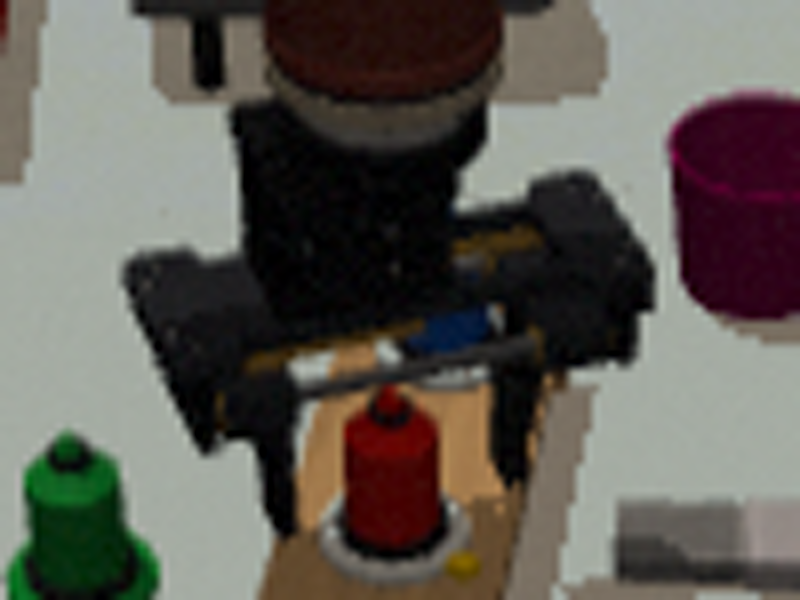

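The fingers straddle the red bottle, with tips at crop (282,530) and (512,480). The bottle looks about 2–3 mm nearer the camera, so I'll nudge over and grip.

```bash
python3 -m creep '[{"dx":-2.5,"dy":0,"dz":1,"rx":0,"ry":0,"rz":0,"grip":-1},{"dx":0,"dy":0,"dz":0,"rx":0,"ry":0,"rz":0,"grip":1},{"dx":0,"dy":0,"dz":0,"rx":0,"ry":0,"rz":0,"grip":1},{"dx":0,"dy":0,"dz":0,"rx":0,"ry":0,"rz":0,"grip":1},{"dx":0,"dy":0,"dz":0,"rx":0,"ry":0,"rz":0,"grip":1}]' 40
python3 -m creep '[{"dx":0,"dy":0,"dz":0,"rx":0,"ry":0,"rz":0,"grip":1},{"dx":0,"dy":0,"dz":0,"rx":0,"ry":0,"rz":0,"grip":1},{"dx":0,"dy":0,"dz":0,"rx":0,"ry":0,"rz":0,"grip":1},{"dx":0,"dy":0,"dz":0,"rx":0,"ry":0,"rz":0,"grip":1},{"dx":0,"dy":0,"dz":0,"rx":0,"ry":0,"rz":0,"grip":1}]'
python3 -c "
from h import *
s=ctrl.get_image('side');print(redc(s,(260,168)),[np.round(yellow(s,(268,180),8).mean(0),2)],ctrl.get_obs()['eef_pos'])"
```

```text
time_s: 6.1
eef_pos: [0.5407, 0.147, 0.0738]
eef_rot: [1.862, 2.53, 0.0]
force: [0.3, 1.1, 0.5]
grip_width: 0.055
finger_force: 0.0
time_s: 6.72
eef_pos: [0.5406, 0.1469, 0.0736]
eef_rot: [-1.862, -2.53, 0.0]
force: [-1.6, -0.6, 1.8]
grip_width: 0.0369
finger_force: 40.0
[259.18817204 168.87634409] [array([267.62, 180.38])] [0.54059573 0.14694847 0.0735476 ]
```

```bash
python3 -m creep '[{"dx":0,"dy":0,"dz":-16,"rx":0,"ry":0,"rz":0,"grip":1},{"dx":0,"dy":0,"dz":-26,"rx":0,"ry":0,"rz":0,"grip":1},{"dx":0,"dy":0,"dz":-26,"rx":0,"ry":0,"rz":0,"grip":1},{"dx":0,"dy":0,"dz":-26,"rx":0,"ry":0,"rz":0,"grip":1},{"dx":0,"dy":0,"dz":-26,"rx":0,"ry":0,"rz":0,"grip":1}]'
python3 -c "
from h import *
o=ctrl.get_obs();e=o['eef_pos'];print(o['grip_width'],o['finger_force'])
s=ctrl.get_image('side');g=proj(s,e+np.array([0,0,.019]));c=redc(s,g,24);print(g,c)
z0=e[2]-.0186;f=least_squares(lambda v:hullc(s,bot(v[0],v[1],z0))-c,[.54,.147]);print('bottle side fit',f.x.round(4),e.round(4))
for q in('red_carrier','red_carrier_tip','red_carrier_key'): print(q,[(round(d['p'],2),np.round(d['pixel'],1)) for d in ctrl.landmark_of(s,q)[:2]])
print('pred tip',proj(s,[e[0],e[1],z0-.044]))
plan([.5615,-.1218,.194],np.radians(31.3))
save(s,'pics/s4.png',(210,80,310,155),8)"
```

```text
time_s: 7.4
eef_pos: [0.5409, 0.1468, 0.1955]
eef_rot: [1.862, 2.529, 0.001]
force: [-0.7, 0.2, -1.8]
grip_width: 0.0368
finger_force: 40.0
0.03681747765076525 39.992362254503746
[257.83149367 135.09862043] [258.42081448 136.71945701]
bottle side fit [0.5425 0.1433] [0.5409 0.1468 0.1955]
red_carrier [(0.71, array([257.5, 147.7])), (0.66, array([220.5, 183.8]))]
red_carrier_tip [(0.93, array([254.8, 157.9])), (0.59, array([220.2, 191.9]))]
red_carrier_key [(0.9, array([220.2, 189.6])), (0.6, array([263.9, 156.3]))]
pred tip [258.47067565 157.37112845]
t 7.6 tcp [0.5409 0.147  0.194 ] yaw_y 17.3 shift mm [-2.628e+02 -6.020e+01 -1.000e-01] turn deg [  0.1  -0.  -14. ]
```

View pics/s4.png

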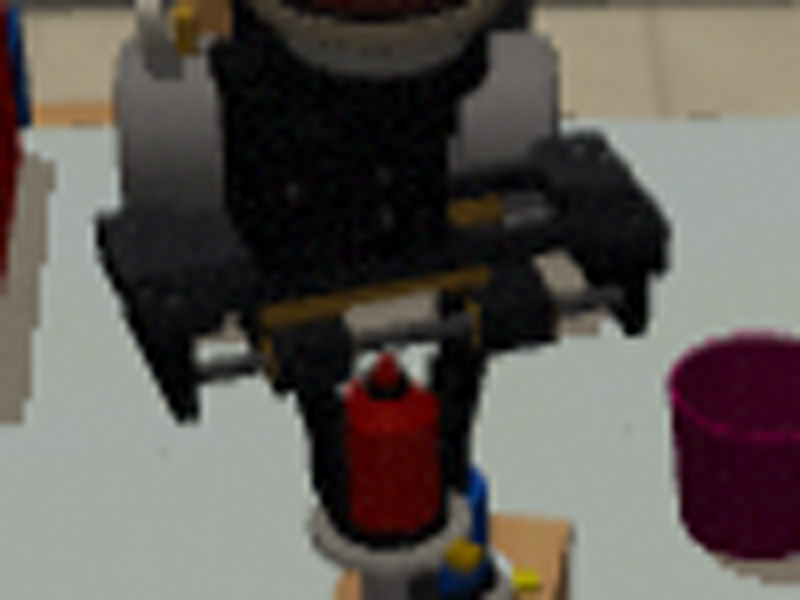

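Lifted and upright. I'm moving over the hub and turning about 14°.

```bash
python3 -m creep '[{"dx":-37,"dy":-8,"dz":0,"rx":0,"ry":0,"rz":0,"grip":1},{"dx":-37,"dy":-9,"dz":0,"rx":0,"ry":0,"rz":0,"grip":1},{"dx":-38,"dy":-9,"dz":0,"rx":0,"ry":0,"rz":0,"grip":1},{"dx":-38,"dy":-9,"dz":0,"rx":0,"ry":0,"rz":0,"grip":1},{"dx":-38,"dy":-9,"dz":0,"rx":0,"ry":0,"rz":0,"grip":1}]'
python3 -m creep '[{"dx":-38,"dy":-8,"dz":0,"rx":0,"ry":0,"rz":0,"grip":1},{"dx":-37,"dy":-8,"dz":0,"rx":0,"ry":0,"rz":0,"grip":1},{"dx":0,"dy":0,"dz":0,"rx":0,"ry":0,"rz":-7,"grip":1},{"dx":0,"dy":0,"dz":0,"rx":0,"ry":0,"rz":-7,"grip":1},{"dx":0,"dy":0,"dz":0,"rx":0,"ry":0,"rz":0,"grip":1}]'
cat > m.py <<'E'
from h import *
import sys
o=ctrl.get_obs();e=o['eef_pos'];z0=e[2]-.0186
s=ctrl.get_image('side');t=ctrl.get_image('top')
g=proj(s,e+np.array([0,0,.019]));c=redc(s,g,26)
b=least_squares(lambda v:hullc(s,bot(v[0],v[1],z0))-c,e[:2]).x;print('bottle side fit',b.round(4),e.round(4),'j',o['joints'].round(2))
for q,z in(('red_carrier',z0),('red_carrier_tip',z0-.044),('hub_mouth',.1)):
    L=[d for d in ctrl.landmark_of(s,q) if np.hypot(*(d['pixel']-proj(s,[e[0],e[1],z])))<15]
    if L: print(q,round(L[0]['p'],2),np.round(L[0]['pixel'],1),atz(s,L[0]['pixel'],z)[:2].round(4))
for n,p in(('side',s),('top',t)):
    y=yellow(p,proj(p,[e[0]+.03,e[1]-.015,z0]),18)
    w=np.array([atz(p,v,z0+.006)[:2] for v in y])
    if len(w): print(n,'tab',len(w),w.mean(0).round(4),'ang vs bottle',np.degrees(np.arctan2(*(w.mean(0)-(b if n=='side' else e[:2]))[::-1])).round(1), y.min(0),y.max(0))
plan([.5615,-.1218,e[2]],np.radians(31.3))
save(s,sys.argv[1],(215,150,340,265),5)
E
python3 m.py pics/s5.png
```

```text
time_s: 8.22
eef_pos: [0.5538, -0.0469, 0.1925]
eef_rot: [-1.862, -2.529, 0.002]
force: [0.3, -0.3, -2.6]
grip_width: 0.0372
finger_force: 40.0
time_s: 8.85
eef_pos: [0.561, -0.122, 0.1926]
eef_rot: [-1.541, -2.736, 0.001]
force: [-0.5, 0.5, -1.3]
grip_width: 0.0371
finger_force: 40.0
bottle side fit [ 0.5665 -0.128 ] [ 0.561  -0.122   0.1926] j [-0.48  0.23  0.72  1.72 -0.16  1.25  0.83]
red_carrier 0.82 [269.4 210.1] [ 0.565  -0.1285]
red_carrier_tip 0.86 [264.3 220.1] [ 0.5518 -0.1206]
hub_mouth 0.62 [268.6 229. ] [ 0.5627 -0.1251]
side tab 20 [ 0.5919 -0.1394] ang vs bottle -24.0 [278 209] [283 213]
t 9.1 tcp [ 0.5614 -0.1218  0.1933] yaw_y 31.2 shift mm [-0.   0.1  0.8] turn deg [-0.  -0.  -0.1]
```

View pics/s5.png

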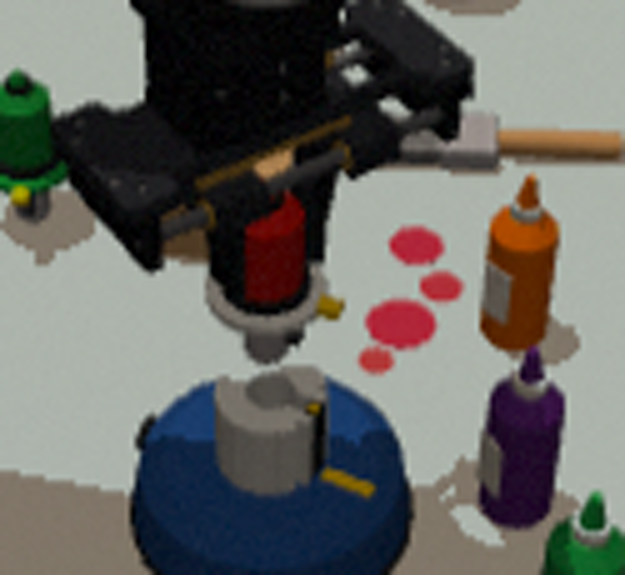

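The carrier hangs upright over the hub. The shank is at crop (266,345), the bore at (272,390), and the tab points parallel to the keyway mark. I'll come down to just above the bore and look closely.

```bash
python3 -m creep '[{"dx":0,"dy":1,"dz":8,"rx":0,"ry":0,"rz":0,"grip":1},{"dx":0,"dy":0,"dz":8,"rx":0,"ry":0,"rz":0,"grip":1},{"dx":0,"dy":0,"dz":6,"rx":0,"ry":0,"rz":0,"grip":1},{"dx":0,"dy":0,"dz":4,"rx":0,"ry":0,"rz":0,"grip":1},{"dx":0,"dy":0,"dz":0,"rx":0,"ry":0,"rz":0,"grip":1}]'
sed -i 's/(215,150,340,265),5/(235,180,310,252),8/' m.py; python3 m.py pics/s6.png
```

```text
time_s: 9.72
eef_pos: [0.5622, -0.1215, 0.1673]
eef_rot: [-1.54, -2.738, 0.001]
force: [-1.1, -0.1, -1.0]
grip_width: 0.0371
finger_force: 40.0
bottle side fit [ 0.5729 -0.1299] [ 0.5622 -0.1215  0.1673] j [-0.47  0.26  0.72  1.75 -0.18  1.2   0.84]
red_carrier 0.67 [269.2 218.3] [ 0.5642 -0.1327]
red_carrier_tip 0.82 [265.1 227.7] [ 0.5535 -0.1243]
hub_mouth 0.59 [270.1 229.2] [ 0.5667 -0.1259]
side tab 24 [ 0.5906 -0.1497] ang vs bottle -48.2 [276 216] [283 232]
t 9.975 tcp [ 0.5626 -0.1215  0.1678] yaw_y 31.3 shift mm [ 0.3 -1.1  0.5] turn deg [ 0.  0. -0.]
```

View pics/s6.png

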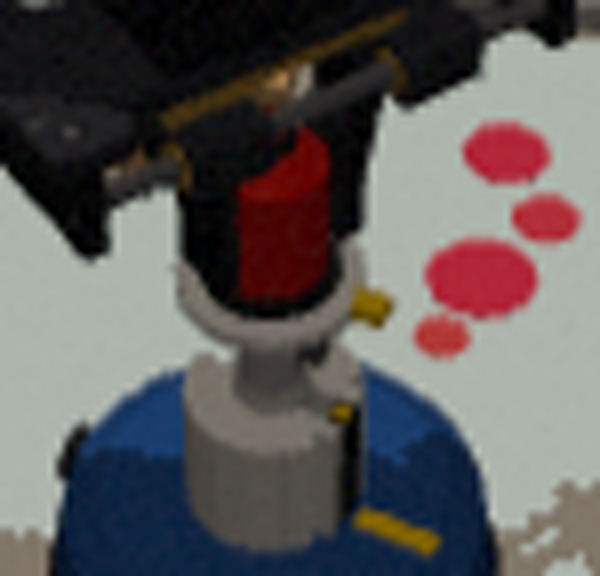

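The shank spans crop 235–308 (centre 271) against the hub's 185–364 (centre 275), so it is about 1 mm short in x. I'll check the depth numerically.

Run:
```python
from h import *
s=ctrl.get_image('side');e=ctrl.get_obs()['eef_pos'];z0=e[2]-.0186
f=lambda X:(proj(s,X)-[235,180])*8
for hy in(-.117,-.1215,-.126):
    print(hy,'hub front top row',f([.5635,hy-.03,.1])[1].round(1),'hub front at base',f([.5635,hy-.03,.05])[1].round(1),'centre',f([.5635,hy,.1]).round(1))
print('tip front',f([e[0],e[1]-.0085,z0-.044]).round(1),'flange front low',f([e[0],e[1]-.031,z0]).round(1),'axis col',f([e[0],e[1],z0]).round(1),'tab end',f([e[0]+.04*np.cos(.454),e[1]-.04*np.sin(.454),z0+.003]).round(1))
```

```text
-0.117 hub front top row 441.3 hub front at base 539.7 centre [270.3 374.2]
-0.1215 hub front top row 451.7 hub front at base 550.0 centre [270.8 384.1]
-0.126 hub front top row 462.1 hub front at base 560.3 centre [271.3 394. ]
tip front [268.7 392.4] flange front low [270.5 350.5] axis col [267.1 280.5] tab end [382.  309.9]
```

```bash
python3 -m creep '[{"dx":-1,"dy":1,"dz":0,"rx":0,"ry":0,"rz":0,"grip":1},{"dx":0,"dy":0,"dz":4,"rx":0,"ry":0,"rz":0,"grip":1},{"dx":0,"dy":0,"dz":3,"rx":0,"ry":0,"rz":0,"grip":1},{"dx":0,"dy":0,"dz":3,"rx":0,"ry":0,"rz":0,"grip":1},{"dx":0,"dy":0,"dz":0,"rx":0,"ry":0,"rz":0,"grip":1}]'
```

```text
time_s: 10.65
eef_pos: [0.5636, -0.1218, 0.1572]
eef_rot: [-1.54, -2.738, 0.0]
force: [0.5, 0.4, -2.0]
grip_width: 0.0369
finger_force: 40.0
```

```bash
python3 -m creep '[{"dx":0,"dy":0,"dz":2,"rx":0,"ry":0,"rz":0,"grip":1},{"dx":0,"dy":0,"dz":2,"rx":0,"ry":0,"rz":0,"grip":1},{"dx":0,"dy":0,"dz":2,"rx":0,"ry":0,"rz":0,"grip":1},{"dx":0,"dy":0,"dz":2,"rx":0,"ry":0,"rz":0,"grip":1},{"dx":0,"dy":0,"dz":0,"rx":0,"ry":0,"rz":0,"grip":1}]'
```

```text
time_s: 11.28
eef_pos: [0.5637, -0.1218, 0.1494]
eef_rot: [-1.54, -2.738, 0.0]
force: [-0.1, -0.3, -1.1]
grip_width: 0.037
finger_force: 40.0
```

```bash
python3 -m creep '[{"dx":0,"dy":0,"dz":2,"rx":0,"ry":0,"rz":0,"grip":1},{"dx":0,"dy":0,"dz":2,"rx":0,"ry":0,"rz":0,"grip":1},{"dx":0,"dy":0,"dz":1,"rx":0,"ry":0,"rz":0,"grip":1},{"dx":0,"dy":0,"dz":1,"rx":0,"ry":0,"rz":0,"grip":1},{"dx":0,"dy":0,"dz":0,"rx":0,"ry":0,"rz":0,"grip":1}]'
```

```text
time_s: 11.9
eef_pos: [0.5638, -0.1218, 0.1435]
eef_rot: [-1.54, -2.738, 0.0]
force: [1.1, 0.5, -0.8]
grip_width: 0.0368
finger_force: 40.0
```

```bash
python3 -m creep '[{"dx":0,"dy":0,"dz":2,"rx":0,"ry":0,"rz":0,"grip":1},{"dx":0,"dy":0,"dz":2,"rx":0,"ry":0,"rz":0,"grip":1},{"dx":0,"dy":0,"dz":1,"rx":0,"ry":0,"rz":0,"grip":1},{"dx":0,"dy":0,"dz":1,"rx":0,"ry":0,"rz":0,"grip":1},{"dx":0,"dy":0,"dz":0,"rx":0,"ry":0,"rz":0,"grip":1}]'
```

```text
time_s: 12.52
eef_pos: [0.5637, -0.1218, 0.1375]
eef_rot: [-1.54, -2.738, 0.0]
force: [-0.1, -0.1, -0.9]
grip_width: 0.0371
finger_force: 40.0
```

The key is in the keyway: 19 mm above home with no resistance. I'm carrying on down to the switch.

```bash
python3 -m creep '[{"dx":0,"dy":0,"dz":2,"rx":0,"ry":0,"rz":0,"grip":1},{"dx":0,"dy":0,"dz":2,"rx":0,"ry":0,"rz":0,"grip":1},{"dx":0,"dy":0,"dz":2,"rx":0,"ry":0,"rz":0,"grip":1},{"dx":0,"dy":0,"dz":2,"rx":0,"ry":0,"rz":0,"grip":1},{"dx":0,"dy":0,"dz":2,"rx":0,"ry":0,"rz":0,"grip":1}]' 55
python3 -m creep '[{"dx":0,"dy":0,"dz":2,"rx":0,"ry":0,"rz":0,"grip":1},{"dx":0,"dy":0,"dz":2,"rx":0,"ry":0,"rz":0,"grip":1},{"dx":0,"dy":0,"dz":1,"rx":0,"ry":0,"rz":0,"grip":1},{"dx":0,"dy":0,"dz":1,"rx":0,"ry":0,"rz":0,"grip":1},{"dx":0,"dy":0,"dz":0,"rx":0,"ry":0,"rz":0,"grip":1}]'
```

```text
time_s: 13.15
eef_pos: [0.5639, -0.1219, 0.1277]
eef_rot: [1.54, 2.738, 0.0]
force: [-0.5, -0.2, 3.1]
grip_width: 0.0367
finger_force: 55.0
time_s: 13.78
eef_pos: [0.5639, -0.1219, 0.1218]
eef_rot: [1.54, 2.738, 0.0]
force: [-2.7, -0.9, 6.0]
grip_width: 0.0369
finger_force: 55.0
```

```bash
python3 -m creep '[{"dx":0,"dy":0,"dz":1,"rx":0,"ry":0,"rz":0,"grip":1},{"dx":0,"dy":0,"dz":1,"rx":0,"ry":0,"rz":0,"grip":1},{"dx":0,"dy":0,"dz":1,"rx":0,"ry":0,"rz":0,"grip":1},{"dx":0,"dy":0,"dz":0,"rx":0,"ry":0,"rz":0,"grip":1},{"dx":0,"dy":0,"dz":0,"rx":0,"ry":0,"rz":0,"grip":1}]'
```

```text
time_s: 14.4
eef_pos: [0.564, -0.122, 0.119]
eef_rot: [1.54, 2.738, 0.0]
force: [-1.9, -0.2, 7.6]
grip_width: 0.0371
finger_force: 55.0
```

```bash
python3 -m creep '[{"dx":0,"dy":0,"dz":1,"rx":0,"ry":0,"rz":0,"grip":1},{"dx":0,"dy":0,"dz":0.5,"rx":0,"ry":0,"rz":0,"grip":1},{"dx":0,"dy":0,"dz":0.5,"rx":0,"ry":0,"rz":0,"grip":1},{"dx":0,"dy":0,"dz":0,"rx":0,"ry":0,"rz":0,"grip":1},{"dx":0,"dy":0,"dz":0,"rx":0,"ry":0,"rz":0,"grip":1}]'
```

```text
time_s: 15.02
eef_pos: [0.564, -0.122, 0.1185]
eef_rot: [1.54, 2.738, 0.002]
force: [-10.4, 1.9, 23.2]
grip_width: 0.0366
finger_force: 55.0
```

```bash
python3 -m creep '[{"dx":0,"dy":-0.5,"dz":0,"rx":0,"ry":0,"rz":0,"grip":1},{"dx":0,"dy":0,"dz":0,"rx":0,"ry":0,"rz":0,"grip":1},{"dx":0,"dy":0,"dz":0,"rx":0,"ry":0,"rz":0,"grip":1},{"dx":0,"dy":0,"dz":0,"rx":0,"ry":0,"rz":0,"grip":1},{"dx":0,"dy":0,"dz":0,"rx":0,"ry":0,"rz":0,"grip":1}]'
python3 m.py pics/s7.png
```

```text
time_s: 15.65
eef_pos: [0.564, -0.122, 0.1185]
eef_rot: [1.54, 2.737, 0.003]
force: [-7.6, 2.4, 22.0]
grip_width: 0.0365
finger_force: 55.0
bottle side fit [ 0.5811 -0.1263] [ 0.564  -0.122   0.1185] j [-0.45  0.31  0.7   1.8  -0.22  1.11  0.88]
red_carrier 0.55 [269.3 227.6] [ 0.5647 -0.12  ]
hub_mouth 0.61 [267.8 230.6] [ 0.5604 -0.1307]
side tab 45 [ 0.5978 -0.1683] ang vs bottle -68.3 [279 229] [289 248]
t 15.9 tcp [ 0.564  -0.122   0.1185] yaw_y 31.3 shift mm [ 1.5 -2.1  0. ] turn deg [ 0.1  0.  -0. ]
```

View pics/s7.png

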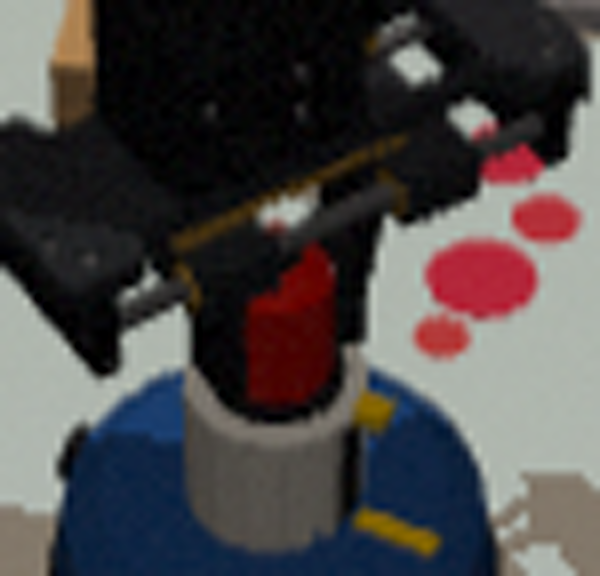

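The flange sits flush on the hub at crop (275,420), and the tab at (375,410) is above the keyway mark. The push is steady at 22 N with a firm grip, so I'm handing it in.

```bash
python3 -c "
from bench import ctrl
print(ctrl.finish_job())"
```

```text
the job is handed in; nothing more can be done
None
```

I handed the job in with the red carrier keyed in the shaker, its flange flush on the hub, and the arm still gripping (55 N) and pressing it down (about 22 N); the hand-in returned no verdict.

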